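# Square a pile of plates in the drilling board's corner

## Robot

A 6-joint arm with a two-finger parallel gripper is mounted at the origin on the work surface. World frame = base frame: x ahead of the robot, y to its left, z up, the work surface at z = 0. Lengths are in mm, angles in rad, forces in N, time in s.
With the tool pointing down it reaches from about 350 to 775 mm from the base axis. Payload 7.3 kg.
Tool frame: the origin (TCP) lies midway between the tips of the shut fingers; the grasp point (between the pads) lies 19 mm behind it; z points along the fingers, y is the line along which they close (so a half turn about z gives the same grasp; the last joint's range is limited). The gripper opens to 92 mm and grips with 3 to 60 N. Pads are 19 mm wide; open, the fingers measure 130 mm over their backs; the gripper's body (75 mm by 190 mm) begins 47 mm behind the grasp point.
Start: joints at [1.002, 0.342, 1.524, -0, 1.275, -0.146], TCP at [215.405, 478.798, 203.941] pointing down, gripper open.
Joint ranges: [-2.53, 2.53], [-0.77, 2.02], [0.04, 2.7], [-1, 4.14], [0.28, 2.66], [-3.11, 3.11]. Speed limits (rad/s): [2.57, 2.57, 3.14, 3.14, 3.14, 3.14].

## Interface

Orientations are given as [roll, pitch, yaw] about the fixed x, y, z axes, in that order (R = Rz(yaw) Ry(pitch) Rx(roll)).
In Python, from plant import bot gives the robot as it stands. The module is installed in compiled form; this text tells all that it offers.
- The arm moves only by the shell command python3 -m crank 'ROWS' [OPENING]. ROWS is JSON, a list of rows, each a list of 6 numbers: the shift along the tool's x, y, z in m, then the turn, a rotation vector about the tool's x, y, z in rad. In form: [[dx, dy, dz, wx, wy, wz], ...]. A call has 1 to 5 rows; each row shifts and turns the commanded pose from where the row before left it, along the tool's axes as they then stand; what a row does not reach is not made up. A row lasts 1/8 s, in which the tool goes at most 62.5 mm and 10.7 degrees, less where a joint would pass 70% of its speed; a pose out of reach is approached as far as the arm can. A call is refused whole if a number of a shift passes 0.0625 or a number of a turn 0.188, either way. A call with a gripper value outside its range is refused whole. OPENING is the opening in per cent of the stroke, from 0 (shut) to 100 (fully open), set as the call begins (- or left out, the last holds). The fingers move at their own pace and stop on an object; the grip force is fixed at half the most. Time passes only in rows, so rows that do not move let the fingers close. It gives the time, the measured TCP pose, the force, the opening and the grip force at its end, in the units of the state.
- bot.get_obs(): the state, without advancing time (a new reading comes with each control period).
- bot.capture(name): name is "side" or "top"; returns a dict with "color" (480x640x3 uint8, blue, green, red), "fov_y" (degrees; the focal length in pixels is half the picture's height over the tangent of half this angle, whatever the lens; pixels are square), "cx", "cy" (the principal point, pixels), "k1" (the pictures are not rectified: a ray, as slopes to the right and down, at radius r is drawn at 1 + k1 r^2 times it, then the intrinsics apply), "extrinsics" (4x4, takes a point from world to camera coordinates). Camera axes: x right, y up, looking along -z (the intrinsics and any distortion apply to the point x, -y, -z); pixel columns grow to the right and rows downward; lengths in mm; the calibration is good to about 2 mm. A picture is of the moment at which its call begins. There is no depth.
- bot.close_job(): hands the job in; it is judged then, once.
The state is a dict: "time": time; "joint_positions": joint angles; "dq": joint speeds; "tau": joint torques, N m; "tool_pos": TCP position; "tcp_rot": TCP orientation; "contact_force": force on the tool from outside, world axes, zero at the start; "moment": the same for the moment, N m; "grip_width": finger opening in mm; "finger_force": force on a finger pad.
Only numpy, scipy, OpenCV 4.12 (cv2) and the standard library are available. Lean on these libraries where they do the work, as an engineer would, in place of code of your own. Each camera call takes 0.05 s, during which the arm holds its last target. There are 200 camera calls.

## Task

Four aluminium plates lie crooked in a pile on the plywood drilling board. Without taking the pile apart, tap its open sides until every plate lies snug against both steel fences and all the edges are flush, ready for drilling. Leave the bell, tyre levers, cassette tool and jar where they are.

Things in the scene. Friction and masses are not known exactly. Their poses are not given: they have to be found in the camera images.
- jig: Fixed plywood drilling board with two dark steel fences forming a corner; its other two sides are open. Origin on the table surface; the board spans x -130 to 120 mm, y -130 to 130 mm, top at z = 8 mm. Far fence: stop face (facing -x) at x = 75 mm, from y = -97 to 78 mm. Left fence: stop face (facing -y) at y = 80 mm, from x = -88 to 72 mm.
- corner (a point): Point on the board's top where the two fences' stop faces meet, at x = 75, y = 80, z = 8 mm in the board's frame; same axes as the board. Both fences are 14 mm thick and rise 40 mm above the board. A fixed wooden backing block, 10 mm high, lies in the corner under the pile; it spans x -11 to 72 and y -26 to 77 mm in the board's frame, so the plates overhang it on the open sides.
- plate0: Loose plain aluminium plate, 90 (x) by 110 (y) by 6 mm thick, 160 g, the lowest of the pile of four identical plates on the board (the whole pile is 24 mm high and lies on the backing block). Origin: centre of its underside, 18 mm above the table; z up. Pushed home it lies centred at x = 30, y = 25 mm in the board's frame, its sides parallel to the fences.
- plate1: Loose plain aluminium plate, 90 (x) by 110 (y) by 6 mm thick, 160 g, the second of the pile of four identical plates on the board (the whole pile is 24 mm high and lies on the backing block). Origin: centre of its underside, 24 mm above the table; z up. Pushed home it lies centred at x = 30, y = 25 mm in the board's frame, its sides parallel to the fences.
- plate2: Loose plain aluminium plate, 90 (x) by 110 (y) by 6 mm thick, 160 g, the third of the pile of four identical plates on the board (the whole pile is 24 mm high and lies on the backing block). Origin: centre of its underside, 30 mm above the table; z up. Pushed home it lies centred at x = 30, y = 25 mm in the board's frame, its sides parallel to the fences.
- plate3: Loose plain aluminium plate, 90 (x) by 110 (y) by 6 mm thick, 160 g, the top of the pile of four identical plates on the board (the whole pile is 24 mm high and lies on the backing block). Origin: centre of its underside, 36 mm above the table; z up. Pushed home it lies centred at x = 30, y = 25 mm in the board's frame, its sides parallel to the fences.
- bell: Bystander: green plastic bicycle bell standing loose on the board's near right corner, 50 mm across, 39 mm high, small thumb piece sticking out 33 mm from its axis along its x. Origin: centre of its underside, on the board.
- lever_a: Bystander: yellow plastic tyre lever lying on the table beyond the far edge of the board, 120 mm long (its x), 18 mm wide, 8 mm high. Origin: underside, near mid-length.
- lever_b: Bystander: second yellow plastic tyre lever, same size, lying on the table to the right of the board. Origin: underside, near mid-length.
- cassette_tool: Bystander: stainless steel cassette tool, a splined puck 28 mm across and 38 mm high standing on the table to the left of the board. Origin: centre of its underside.
- jar: Bystander: clear glass jar with a grey knob lid, shut, 84 mm across, 126 mm high, standing on the left side of the table. Origin: centre of its underside.

How it is judged:
By the outcome, as a careful person would: the job done as asked, in the order asked, and still so for the second after the job is handed in, with the robot touching nothing.
It also fails if it takes over 67 s, if anything falls off the work surface, if the arm or the gripper's body presses on something with over 40 N, if the wrist force passes 120 N, or if a joint passes its speed limit or range.

## Working session

There is one attempt and no reset: what is moved stays moved. The work goes in short steps, Python scripts to look and compute and a shell command to move; the robot and the scene stay as the last step left them, time stands still between calls to the robot, and variables do not carry over. Pictures are saved under pics/ and viewed, at most 10 in all, crops included, and the job is handed in when it is done.

```bash
mkdir -p pics; cat > h.py <<'E'
import numpy as np,cv2
from plant import bot
def cap(n,f):
    c=bot.capture(n); cv2.imwrite('pics/'+f,c['color']); 
    np.save('pics/%s_cal.npy'%n,np.array([c['fov_y'],c['cx'],c['cy'],c['k1'],*np.array(c['extrinsics']).ravel()])); return c
def cal(n):
    a=np.load('pics/%s_cal.npy'%n); return a[:4],a[4:].reshape(4,4)
def proj(n,P):
    (f,cx,cy,k1),E=cal(n); F=240/np.tan(np.radians(f/2)); p=(E[:3,:3]@np.atleast_2d(P).T).T+E[:3,3]
    s=np.c_[p[:,0],-p[:,1]]/(-p[:,2:]); r2=(s**2).sum(1,keepdims=True); return s*(1+k1*r2)*F+[cx,cy]
def unproj(n,px,z):
    (f,cx,cy,k1),E=cal(n); F=240/np.tan(np.radians(f/2)); d=(np.atleast_2d(px)-[cx,cy])/F; s=d.copy()
    for _ in range(20): s=d/(1+k1*(s**2).sum(1,keepdims=True))
    R=E[:3,:3]; o=-R.T@E[:3,3]; v=(R.T@np.c_[s[:,0],-s[:,1],-np.ones(len(s))].T).T
    return o+v*((np.asarray(z)-o[2])/v[:,2])[:,None]
E
python3 - <<'E'
from h import *
for n in('top','side'):
    cap(n,n+'0.png'); print(cal(n))
print(bot.get_obs())
E
```

```text
(array([ 5.68562273e+01,  3.22442309e+02,  2.41446646e+02, -1.03261733e-01]), array([[-2.72378142e-02, -9.99288669e-01, -2.60817570e-02,
         1.76074431e+02],
       [ 9.83533090e-01, -3.14534372e-02,  1.77970058e-01,
        -5.60234724e+02],
       [-1.78663823e-01, -2.08047557e-02,  9.83690195e-01,
        -8.70363682e+02],
       [ 0.00000000e+00,  0.00000000e+00,  0.00000000e+00,
         1.00000000e+00]]))
(array([4.94731858e+01, 3.22671878e+02, 2.33919657e+02, 4.60773343e-02]), array([[ 9.99770978e-01,  1.28678054e-02,  1.71000214e-02,
        -5.62975930e+02],
       [-2.13579889e-02,  5.49467150e-01,  8.35242293e-01,
        -1.23764487e+02],
       [ 1.35183531e-03, -8.35416226e-01,  5.49616140e-01,
        -9.64019687e+02],
       [ 0.00000000e+00,  0.00000000e+00,  0.00000000e+00,
         1.00000000e+00]]))
{'time': 0.1, 'joint_positions': array([ 1.00200806e+00,  3.42689282e-01,  1.52492755e+00, -5.19910834e-05,
        1.27540188e+00, -1.46010566e-01]), 'dq': array([ 0.00027341, -0.00117466, -0.00047772, -0.00043319,  0.00112918,
       -0.0010603 ]), 'tau': array([ 3.23418108e-04, -4.32006276e+01, -2.44691116e+01,  7.17473100e-02,
        5.26838447e-02, -5.04129730e-05]), 'tool_pos': array([215.18682586, 478.43319441, 203.29356284]), 'tcp_rot': array([-3.14017453e+00, -1.58292272e-04,  2.71883001e+00]), 'contact_force': array([-0.00581102,  0.19108266,  0.11417087]), 'moment': array([ 0.01493509,  0.03512214, -0.04430032]), 'finger_force': 0.0, 'grip_width': 92.21134067050203}
```

View pics/top0.png

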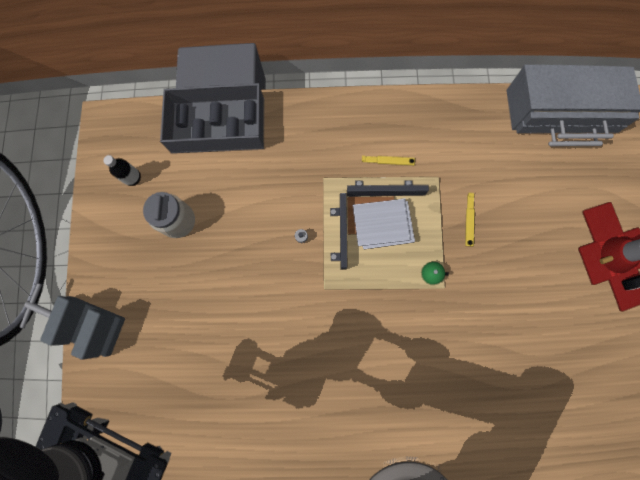

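View pics/side0.png

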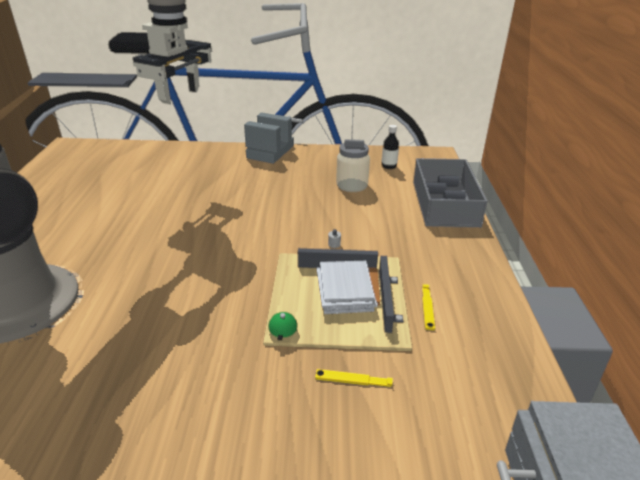

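The board spans about (323,178)–(443,289) in the top view. The fences are at its upper and left edges, the pile is near (385,222) and the bell is at (433,273). I'll enlarge both views to measure.

```bash
python3 - <<'E'
from h import *
a=cv2.imread('pics/top0.png')[165:300,310:460]; b=cv2.imread('pics/side0.png')[240:355,260:420]
cv2.imwrite('pics/c1.png',cv2.resize(a,None,fx=5.3,fy=4.4*5.3/5.3 if 0 else 4.4,interpolation=cv2.INTER_CUBIC) if 0 else cv2.resize(a,None,fx=4.4,fy=4.4,interpolation=cv2.INTER_CUBIC))
cv2.imwrite('pics/c2.png',cv2.resize(b,None,fx=5,fy=5,interpolation=cv2.INTER_CUBIC))
E
```

```text
(no output)
```

View pics/c1.png

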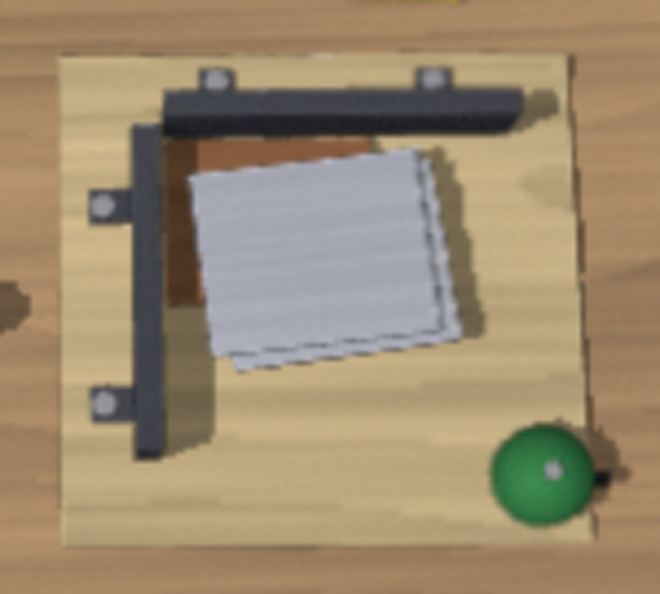

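View pics/c2.png

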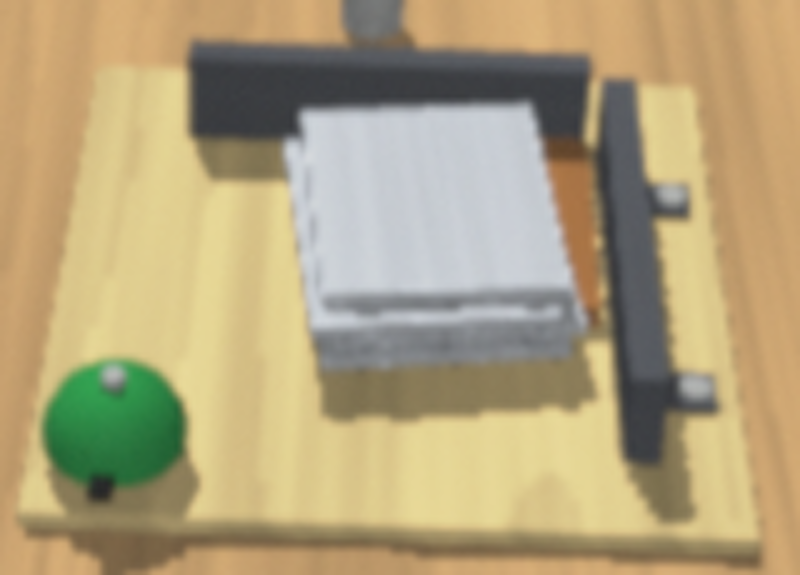

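```bash
python3 - <<'E'
from h import *
np.set_printoptions(precision=1,suppress=True)
t=lambda L:np.array(L)/4.4+[310,165]-.4
s=lambda L:np.array(L)/5+[260,240]-.4
def fit(W,M):
    a,b=M-M.mean(0),W-W.mean(0); th=np.arctan2((a[:,0]*b[:,1]-a[:,1]*b[:,0]).sum(),(a*b).sum())
    c,q=np.cos(th),np.sin(th);R=np.array([[c,-q],[q,c]]);o=W.mean(0)-R@M.mean(0); return th,R,o
B=np.array([[120,130],[120,-130],[-130,-130],[-130,130.]])
for n,f,b,p in(('top',t,[(60,57),(568,55),(592,540),(62,546)],[(190,177),(417,150),(440,330),(213,355)]),('side',s,[(694,87),(760,540),(20,518),(100,67)],[(532,103),(575,293),(325,300),(300,110)])):
    W=unproj(n,f(b),[8]*4)[:,:2]; th,R,o=fit(W,B); print(n,W,th,o,'resid',(W-(B@R.T+o)))
    P=unproj(n,f(p),[42]*4)[:,:2]; print('plate3 in board',(P-o)@R); 
    M=np.array([[45,55],[45,-55],[-45,-55],[-45,55.]]); h,_,c=fit(P,M); print(h,c,'corner',R@[75,80]+o)
    if n=='top': q=unproj(n,f([(543,475)]),[30])[:,:2]; print('bell',q,(q-o)@R)
    if n=='side': q=unproj(n,f([(115,440)]),[27])[:,:2]; print('bell',q,(q-o)@R)
E
```

```text
top [[ 719.1  154.6]
 [ 711.9 -105. ]
 [ 464.8  -98.2]
 [ 470.3  160.5]] -0.024883166412664075 [596.5  27.8] resid [[-0.6 -0.2]
 [-1.3  0.1]
 [ 1.5  0.7]
 [ 0.5 -0.5]]
plate3 in board [[ 46.4  66. ]
 [ 59.2 -44.8]
 [-30.  -52.5]
 [-41.4  56.3]]
0.08003348953848022 [605.2  33.9] corner [673.5 106. ]
bell [[495.2 -71.3]] [[ -98.8 -101.6]]
side [[ 718.9  153.5]
 [ 712.6 -104.2]
 [ 465.4 -101.7]
 [ 470.7  158.6]] -0.019029226886304013 [596.9  26.5] resid [[-0.5 -0.7]
 [-1.8  1.6]
 [ 1.  -0.6]
 [ 1.3 -0.3]]
plate3 in board [[ 47.7  67.5]
 [ 58.6 -45.6]
 [-29.7 -54.1]
 [-42.7  57.9]]
0.08464654268408668 [605.5  32.8] corner [673.4 105. ]
bell [[496.2 -83.6]] [[ -98.5 -112. ]]
```

```bash
python3 -m crank '[[0,0,0,0,0,-0.134],[0,0,0,0,0,-0.134],[0,0,0,0,0,-0.134],[-0.032,-0.042,0,0,0,0],[-0.032,-0.042,0,0,0,0]]' 40
python3 -m crank '[[-0.032,-0.042,0,0,0,0],[-0.032,-0.042,0,0,0,0],[-0.032,-0.042,0,0,0,0],[-0.032,-0.042,0,0,0,0],[-0.032,-0.042,0,0,0,0]]'
python3 -m crank '[[-0.032,-0.042,0,0,0,0],[-0.032,-0.042,0,0,0,0],[-0.032,-0.042,0,0,0,0],[0,0,0,0,0,0]]'
```

```text
time: 0.72
tool_pos: [277.8, 392.5, 203.4]
tcp_rot: [-3.141, -0.0, 3.123]
contact_force: [0.7, 0.1, -0.2]
grip_width: 46.4
finger_force: 0.0
time: 1.35
tool_pos: [433.9, 178.6, 203.7]
tcp_rot: [3.141, -0.0, 3.121]
contact_force: [0.1, 1.1, 0.9]
grip_width: 36.9
finger_force: 0.0
time: 1.85
tool_pos: [527.9, 49.4, 203.0]
tcp_rot: [-3.141, -0.001, 3.116]
contact_force: [0.3, 0.5, 0.2]
grip_width: 36.9
finger_force: 0.0
```

```bash
python3 -m crank '[[0.004,0.004,0.05,0,0,-0.003],[0,0,0.05,0,0,0],[0,0,0.05,0,0,0],[0,0,0.0385,0,0,0],[0,0,0,0,0,0]]'
python3 - <<'E'
from h import *
a=cap('top','t1.png')['color'][165:300,310:460]; b=cap('side','s1.png')['color'][225:355,260:420]
a=cv2.resize(a,(400,360),interpolation=3);b=cv2.resize(b,(400,325),interpolation=3)
cv2.imwrite('pics/m1.png',np.hstack([a,cv2.copyMakeBorder(b,0,35,0,0,0)]))
print(bot.get_obs()['tool_pos'])
E
```

```text
time: 2.48
tool_pos: [519.7, 57.2, 13.1]
tcp_rot: [3.141, -0.007, 3.125]
contact_force: [-0.1, 1.0, 0.4]
grip_width: 36.9
finger_force: 0.0
[522.98036569  56.88144503  16.35661651]
```

View pics/m1.png

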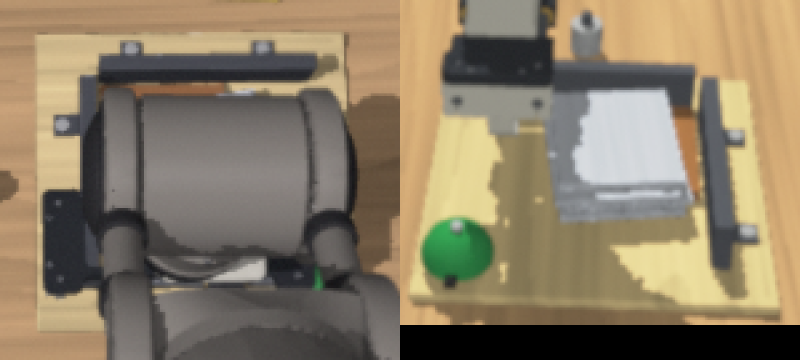

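```bash
python3 -m crank '[[-0.006,-0.003,0.003,0,0,0],[-0.006,0,0,0,0,0],[-0.006,0,0,0,0,0],[-0.005,0,0,0,0,0],[-0.005,0,0,0,0,0]]'
python3 -m crank '[[-0.004,0,0,0,0,0],[-0.004,0,0,0,0,0],[-0.004,0,0,0,0,0],[-0.003,0,0,0,0,0],[0,0,0,0,0,0]]'
```

```text
time: 3.2
tool_pos: [549.2, 53.0, 12.6]
tcp_rot: [3.141, -0.004, 3.124]
contact_force: [-7.2, 0.7, 9.0]
grip_width: 36.4
finger_force: 4.6
time: 3.82
tool_pos: [561.8, 52.8, 13.1]
tcp_rot: [3.142, -0.008, 3.124]
contact_force: [-15.0, -0.8, 17.6]
grip_width: 36.4
finger_force: 9.3
```

```bash
python3 - <<'E'
from h import *
b=cap('side','s2.png')['color'][230:340,280:420]
cv2.imwrite('pics/m2.png',cv2.resize(b,(760,597),interpolation=3))
o=bot.get_obs();print(o['tool_pos'],o['contact_force'],o['moment'],o['finger_force'])
E
```

```text
[561.85836922  52.77551222  13.10927604] [-15.03732743  -0.21449263  16.70895308] [ 0.04893773  2.66894518 -0.00859462] 9.253051467239857
```

View pics/m2.png

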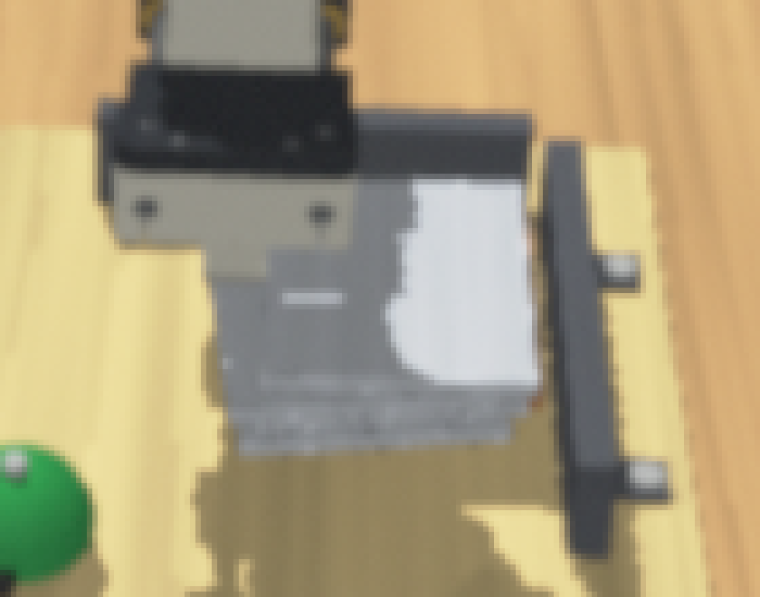

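```bash
python3 -m crank '[[0,0,-0.001,0,0,0],[0,0,0,0,0,0]]'; python3 -m crank '[[0,0,-0.001,0,0,0],[0,0,0,0,0,0]]'
```

```text
time: 4.12
tool_pos: [565.9, 52.6, 13.5]
tcp_rot: [3.141, 0.001, 3.124]
contact_force: [-1.9, 0.7, 1.5]
grip_width: 36.8
finger_force: 2.0
time: 4.38
tool_pos: [565.9, 52.5, 14.3]
tcp_rot: [3.142, 0.0, 3.124]
contact_force: [-0.3, -0.4, -0.9]
grip_width: 36.8
finger_force: 0.2
```

```bash
python3 -m crank '[[-0.002,0,0,0,0,0],[-0.002,0,0,0,0,0],[-0.001,0,0,0,0,0],[0,0,0,0,0,0]]'; python3 -m crank '[[-0.001,0,0,0,0,0],[-0.001,0,0,0,0,0],[0,0,0,0,0,0]]'
python3 - <<'E'
from h import *
b=cap('side','s3.png')['color'][230:340,280:420]
cv2.imwrite('pics/m3.png',cv2.resize(b,(760,597),interpolation=3))
E
```

```text
time: 4.88
tool_pos: [570.4, 52.5, 14.3]
tcp_rot: [3.142, -0.0, 3.124]
contact_force: [-1.0, -0.5, 0.2]
grip_width: 36.5
finger_force: 0.9
time: 5.25
tool_pos: [570.6, 52.4, 14.2]
tcp_rot: [-3.142, -0.004, 3.124]
contact_force: [-7.9, -1.2, 4.7]
grip_width: 36.3
finger_force: 3.9
```

```bash
python3 -m crank '[[-0.0015,0,0,0,0,0],[-0.0015,0,0,0,0,0],[0,0,0,0,0,0]]'; python3 -m crank '[[0.006,0,0,0,0,0],[0.012,0,0,0,0,0],[0,0,-0.05,0,0,0],[0,0,-0.05,0,0,0]]'
python3 -m crank '[[0,0,0,0,0,0.174],[0,0,0,0,0,0.174],[0,0,0,0,0,0.174],[0,0,0,0,0,0.174],[0,0,0,0,0,0.174]]'
python3 -m crank '[[0,0,0,0,0,0.174],[0,0,0,0,0,0.174],[0,0,0,0,0,0.174],[0,0,0,0,0,0.174],[0,0,0,0,0,0]]'
```

```text
time: 5.68
tool_pos: [570.7, 52.5, 14.0]
tcp_rot: [-3.141, -0.01, 3.124]
contact_force: [-17.1, -0.9, 11.9]
grip_width: 36.6
finger_force: 8.4
time: 6.18
tool_pos: [557.2, 52.7, 115.3]
tcp_rot: [3.141, -0.0, 3.124]
contact_force: [0.8, 0.1, -0.1]
grip_width: 37.1
finger_force: 0.0
time: 6.8
tool_pos: [557.7, 52.8, 114.5]
tcp_rot: [3.141, 0.001, 2.248]
contact_force: [-0.3, -0.2, 1.0]
grip_width: 36.8
finger_force: 0.0
time: 7.42
tool_pos: [557.6, 52.7, 114.5]
tcp_rot: [3.141, -0.0, 1.559]
contact_force: [-0.2, 0.1, 0.3]
grip_width: 36.8
finger_force: 0.0
```

View pics/m3.png

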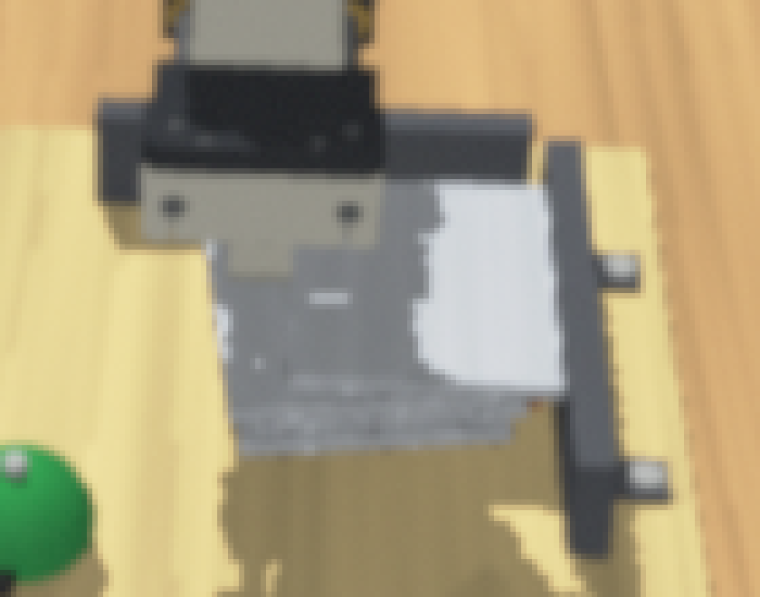

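```bash
python3 -m crank '[[-0.035,0.022,0,0,0,0.01],[-0.035,0.022,0,0,0,0],[-0.035,0.022,0,0,0,0],[0,0,0,0,0,0],[0,0,0,0,0,0]]' 0; python3 -m crank '[[0,0,0.04,0,0,0],[0,0,0.04,0,0,0],[0,0,0.018,0,0,0],[0,0,0,0,0,0],[0,0,0,0,0,0]]'
```

```text
time: 8.05
tool_pos: [621.0, -53.1, 114.1]
tcp_rot: [-3.141, -0.001, 1.55]
contact_force: [-0.8, 0.3, 0.1]
grip_width: 0.6
finger_force: 0.0
time: 8.68
tool_pos: [622.7, -53.4, 18.1]
tcp_rot: [3.139, 0.0, 1.548]
contact_force: [-0.0, -0.2, 0.3]
grip_width: 0.4
finger_force: 0.0
```

```bash
python3 -m crank '[[0,0,0.0045,0,0,0],[0.004,0,0,0,0,0],[0.004,0,0,0,0,0],[0.004,0,0,0,0,0],[0,0,0,0,0,0]]'; python3 -m crank '[[0.003,0,0,0,0,0],[0.003,0,0,0,0,0],[0.003,0,0,0,0,0],[0,0,0,0,0,0]]'; python3 -m crank '[[0.003,0,0,0,0,0],[0.003,0,0,0,0,0],[0.003,0,0,0,0,0],[0,0,0,0,0,0]]'
```

```text
time: 9.3
tool_pos: [621.8, -41.1, 12.0]
tcp_rot: [3.142, -0.0, 1.548]
contact_force: [0.1, -0.1, -0.1]
grip_width: 0.3
finger_force: 0.0
time: 9.8
tool_pos: [622.1, -32.4, 11.9]
tcp_rot: [3.141, -0.0, 1.548]
contact_force: [-0.6, -0.8, 0.5]
grip_width: -0.1
finger_force: 0.8
time: 10.3
tool_pos: [622.3, -23.1, 11.9]
tcp_rot: [3.141, -0.0, 1.548]
contact_force: [1.1, -1.5, -0.4]
grip_width: 0.0
finger_force: 0.6
```

Clean pushing now. Contact started at about y = −30, and home should be near −13.

```bash
python3 -m crank '[[0.003,0,0,0,0,0],[0.003,0,0,0,0,0],[0.002,0,0,0,0,0],[0,0,0,0,0,0]]'; python3 -m crank '[[0.0015,0,0,0,0,0],[0.0015,0,0,0,0,0],[0,0,0,0,0,0]]'; python3 -m crank '[[0.0015,0,0,0,0,0],[0,0,0,0,0,0]]'
```

```text
time: 10.8
tool_pos: [622.2, -16.3, 12.2]
tcp_rot: [-3.141, 0.001, 1.548]
contact_force: [-0.6, -5.5, 2.3]
grip_width: 0.6
finger_force: 4.2
time: 11.18
tool_pos: [622.0, -15.9, 12.3]
tcp_rot: [-3.141, 0.004, 1.548]
contact_force: [-3.4, -14.4, 4.0]
grip_width: -0.0
finger_force: 8.4
time: 11.42
tool_pos: [622.0, -15.7, 12.4]
tcp_rot: [-3.141, 0.006, 1.548]
contact_force: [-4.3, -19.3, 4.1]
grip_width: 0.1
finger_force: 10.6
```

```bash
python3 -m crank '[[-0.006,0,0,0,0,0],[-0.012,0,0,0,0,0],[0,0,-0.045,0,0,0],[0,0,-0.045,0,0,0]]'
python3 -m crank '[[0.028,-0.034,0,0,0,-0.1746],[0,0,0,0,0,-0.1746],[0,0,0,0,0,-0.1746],[0,0,0,0,0,-0.1746],[0,0,0,0,0,-0.1746]]'
python3 -m crank '[[0,0,0,0,0,-0.1746],[0,0,0,0,0,-0.1746],[0,0,0,0,0,-0.1746],[0,0,0,0,0,-0.1746],[0,0,0,0,0,0]]'
python3 - <<'E'
from h import *
a=cap('top','t4.png')['color'][165:300,310:460]; b=cap('side','s4.png')['color'][240:340,280:420]
print(bot.get_obs()['tool_pos'],bot.get_obs()['tcp_rot'])
E
```

```text
time: 11.92
tool_pos: [621.6, -28.9, 102.2]
tcp_rot: [-3.14, -0.001, 1.548]
contact_force: [0.7, 0.4, 0.5]
grip_width: 0.7
finger_force: 0.0
time: 12.55
tool_pos: [588.5, 0.0, 101.7]
tcp_rot: [3.141, -0.001, 2.427]
contact_force: [0.1, 0.4, 0.0]
grip_width: 0.4
finger_force: 0.0
time: 13.18
tool_pos: [588.6, -0.1, 101.7]
tcp_rot: [3.141, -0.0, 3.118]
contact_force: [-0.1, 0.9, 0.8]
grip_width: 0.3
finger_force: 0.0
[ 5.88661647e+02 -1.66709693e-01  1.01787736e+02] [ 3.14117277e+00 -2.76283820e-04  3.11568584e+00]
```

```bash
python3 -m crank '[[0.034,0.027,0,0,0,-0.003],[0.034,0.026,0,0,0,0],[0,0,0.045,0,0,0],[0,0,0.044,0,0,0],[0,0,0,0,0,0]]'
python3 -m crank '[[-0.005,0,0,0,0,0],[-0.005,0,0,0,0,0],[-0.005,0,0,0,0,0],[-0.004,0,0,0,0,0],[0,0,0,0,0,0]]'
python3 -m crank '[[-0.003,0,0,0,0,0],[-0.003,0,0,0,0,0],[-0.003,0,0,0,0,0],[-0.003,0,0,0,0,0],[0,0,0,0,0,0]]'
```

```text
time: 13.9
tool_pos: [519.4, 54.3, 10.6]
tcp_rot: [3.141, -0.007, 3.12]
contact_force: [-0.3, 0.1, 0.5]
grip_width: 0.1
finger_force: 0.0
time: 14.52
tool_pos: [541.9, 53.7, 13.4]
tcp_rot: [3.142, 0.002, 3.122]
contact_force: [1.1, -0.9, 1.9]
grip_width: 0.3
finger_force: 1.0
time: 15.15
tool_pos: [551.1, 53.6, 13.1]
tcp_rot: [3.142, -0.004, 3.122]
contact_force: [-6.2, 1.2, 8.2]
grip_width: 0.6
finger_force: 4.1
```

```bash
python3 - <<'E'
from h import *
b=cap('side','s5.png')['color'][230:340,280:420]
cv2.imwrite('pics/m5.png',cv2.resize(b,(760,597),interpolation=3))
E
```

```text
(no output)
```

View pics/m5.png

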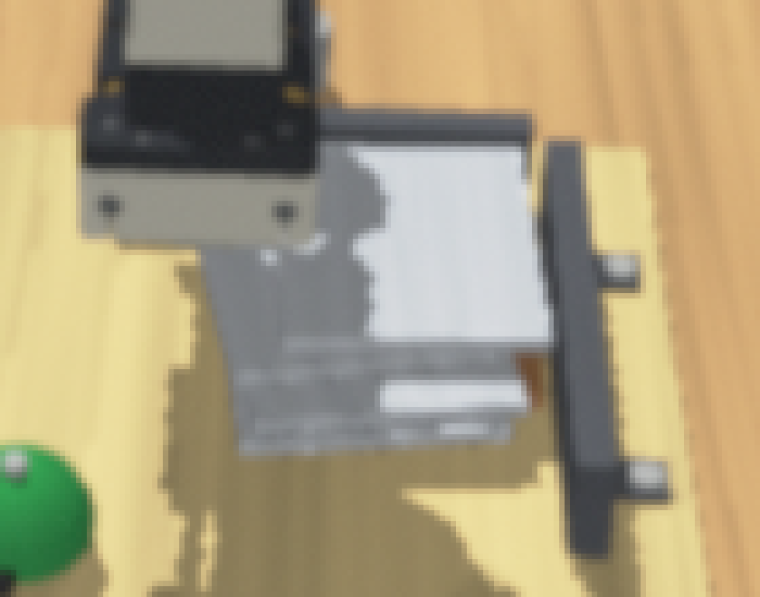

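```bash
python3 - <<'E'
from h import *
print(proj('side',[[523-9,28,z] for z in(5,16,26,36)]).round(1).tolist(),proj('side',[[523+9,19,z] for z in(5,16,26,36)]).round(1).tolist())
print('m1 tip (493..520,133)->',[260+93*.4,225+133*.4],[260+120*.4,225+133*.4])
# current plates: home edges in m5
c,s=np.cos(-.022),np.sin(-.022);R=np.array([[c,-s],[s,c]])
for z in(18,24,30,36,42):
    B=np.array([[75,80],[75,-30],[-15,-30],[-15,80.]]); W=B@R.T+[596.7,27.2]
    p=proj('side',np.c_[W,[z]*4]); print(z,((p-[280,230])*5.43).round(0).tolist())
U=lambda p:unproj('side',[[p[0]/5.43+280,p[1]/5.43+230]],[p[2]])[0,:2]
for p in((552,343,42),(530,410,42),(530,410,30),(530,410,24),(240,455,18),(510,440,18),(240,380,30)): print(p,((U(p)-[596.7,27.2])@R).round(1))
E
```

```text
[[296.9, 294.9], [296.8, 290.4], [296.8, 286.3], [296.7, 282.0]] [[306.2, 298.3], [306.2, 293.7], [306.2, 289.5], [306.2, 285.3]]
m1 tip (493..520,133)-> [297.2, 278.2] [308.0, 278.2]
18 [[536.0, 198.0], [554.0, 396.0], [286.0, 386.0], [291.0, 190.0]]
24 [[537.0, 185.0], [556.0, 382.0], [286.0, 372.0], [292.0, 177.0]]
30 [[539.0, 172.0], [557.0, 368.0], [287.0, 358.0], [292.0, 163.0]]
36 [[540.0, 159.0], [559.0, 354.0], [287.0, 344.0], [293.0, 150.0]]
42 [[541.0, 145.0], [560.0, 340.0], [288.0, 330.0], [293.0, 137.0]]
(552, 343, 42) [ 72.3 -31.6]
(530, 410, 42) [ 63.2 -65.4]
(530, 410, 30) [ 64.8 -51.5]
(530, 410, 24) [ 65.6 -44.6]
(240, 455, 18) [-29.3 -65.1]
(510, 440, 18) [ 59.1 -52.9]
(240, 380, 30) [-30.3 -41.9]
```

```bash
python3 - <<'E'
from h import *
y=np.array([.41,.91,0])
for z in(204,214,224,234): print(z,[proj('side',np.array([215.4,478.8,z])+k*y).round(0).tolist() for k in(-55,55)])
i=cv2.imread('pics/side0.png')[30:120,120:230]; s5=cv2.imread('pics/s4.png')[180:330,260:420]
cv2.imwrite('pics/m6.png',np.hstack([cv2.resize(i,(400,327),interpolation=3),cv2.resize(s5,(349,327),interpolation=3)]))
print(proj('side',[[588.6,0,101.7]]),(proj('side',[[588.6,0,101.7]])-[260,180])*2.18+[400,0])
E
```

```text
204 [[[166.0, 113.0]], [[195.0, 99.0]]]
214 [[[165.0, 109.0]], [[195.0, 95.0]]]
224 [[[165.0, 105.0]], [[194.0, 91.0]]]
234 [[[164.0, 101.0]], [[194.0, 87.0]]]
[[338.30734067 263.43054072]] [[570.71000267 181.87857877]]
```

View pics/m6.png

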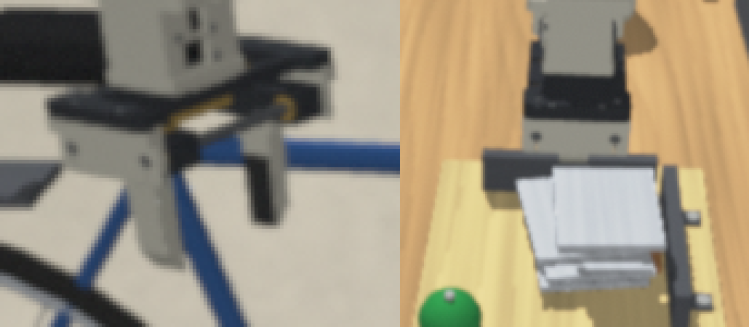

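The fingertips stand higher than the pose reading implies: only the upper plates moved. I'll back off and touch down on the bare board to find the true tip height.

```bash
python3 -m crank '[[0,0,-0.004,0,0,0],[0.014,0,0,0,0,0],[0.016,0,0,0,0,0],[0.004,0,0,0,0,0],[0,0,0,0,0,0]]'; python3 -m crank '[[0,0,0.003,0,0,0],[0,0,0.003,0,0,0],[0,0,0,0,0,0]]';  python3 -m crank '[[0,0,0.002,0,0,0],[0,0,0.002,0,0,0],[0,0,0,0,0,0]]'; python3 -m crank '[[0,0,0.002,0,0,0],[0,0,0.001,0,0,0],[0,0,0,0,0,0]]'
```

```text
time: 15.82
tool_pos: [519.4, 54.2, 17.1]
tcp_rot: [3.141, 0.001, 3.122]
contact_force: [0.4, 0.3, -0.6]
grip_width: 0.4
finger_force: 0.0
time: 16.2
tool_pos: [518.8, 54.2, 10.5]
tcp_rot: [3.142, -0.001, 3.122]
contact_force: [0.4, -0.4, 0.0]
grip_width: 0.1
finger_force: 0.0
time: 16.58
tool_pos: [518.8, 54.2, 6.8]
tcp_rot: [3.141, -0.0, 3.122]
contact_force: [-0.3, 0.4, 0.4]
grip_width: 0.9
finger_force: 0.0
time: 16.95
tool_pos: [518.8, 54.2, 3.8]
tcp_rot: [3.141, -0.0, 3.122]
contact_force: [-0.7, -0.1, 0.2]
grip_width: 0.4
finger_force: 0.0
```

```bash
for i in 1 2 3; do python3 -m crank '[[0,0,0.002,0,0,0],[0,0,0.001,0,0,0],[0,0,0,0,0,0]]' | egrep 'tool_pos|contact'; done
```

```text
tool_pos: [518.8, 54.2, 0.8]
contact_force: [-0.3, -0.0, 0.2]
tool_pos: [518.8, 54.2, -2.2]
contact_force: [0.2, 0.6, 0.0]
tool_pos: [518.8, 54.2, -5.2]
contact_force: [0.6, 0.1, 0.3]
```

```bash
python3 -m crank '[[0,0,0.002,0,0,0],[0,0,0.001,0,0,0],[0,0,0,0,0,0]]' | egrep 'tool_pos|contact'; python3 -m crank '[[0,0,0.0015,0,0,0],[0,0,0,0,0,0]]' | egrep 'tool_pos|contact'
```

```text
tool_pos: [518.8, 54.2, -8.2]
contact_force: [0.1, -0.5, -0.2]
tool_pos: [518.8, 54.2, -9.7]
contact_force: [-0.5, -0.3, 0.3]
```

```bash
python3 -m crank '[[0,0,0.0015,0,0,0],[0,0,0,0,0,0]]' | egrep 'tool_pos|contact'; python3 -m crank '[[0,0,0.0015,0,0,0],[0,0,0,0,0,0]]' | egrep 'tool_pos|contact'
```

```text
tool_pos: [518.8, 54.2, -11.2]
contact_force: [-0.2, 0.4, -1.2]
tool_pos: [518.8, 54.2, -12.7]
contact_force: [0.5, -0.3, -0.1]
```

```bash
python3 -m crank '[[0,0,0.001,0,0,0],[0,0,0,0,0,0]]' | egrep 'tool_pos|contact'; python3 -m crank '[[0,0,0.001,0,0,0],[0,0,0,0,0,0]]' | egrep 'tool_pos|contact'; python3 -m crank '[[0,0,0.001,0,0,0],[0,0,0,0,0,0]]' | egrep 'tool_pos|contact'
```

```text
tool_pos: [518.9, 54.2, -13.7]
contact_force: [0.5, 0.5, 0.9]
tool_pos: [519.0, 54.2, -14.5]
contact_force: [0.0, 0.4, 0.8]
tool_pos: [519.0, 54.2, -14.6]
contact_force: [-2.3, -0.7, 10.7]
```

```bash
python3 - <<'E'
from h import *
o=bot.get_obs();print(o['contact_force'],o['moment'],o['tool_pos'])
E
```

```text
[-2.27951352 -0.66214969 10.74836485] [0.04535593 0.58536601 0.05072498] [519.03090379  54.16988266 -14.56439237]
```

Touchdown is centred (almost no moment about x), so the tip sits 22.6 mm above the reading. I'll run with the reading at about −10, which puts the tip at about 12.5 mm.

```bash
python3 -m crank '[[0,0,-0.006,0,0,0],[-0.006,0,0,0,0,0],[-0.006,0,0,0,0,0],[-0.004,0,0,0,0,0],[0,0,0,0,0,0]]'; python3 -m crank '[[-0.003,0,0,0,0,0],[-0.003,0,0,0,0,0],[-0.003,0,0,0,0,0],[-0.003,0,0,0,0,0],[0,0,0,0,0,0]]'; python3 -m crank '[[-0.003,0,0,0,0,0],[-0.003,0,0,0,0,0],[-0.003,0,0,0,0,0],[-0.003,0,0,0,0,0],[0,0,0,0,0,0]]'
```

```text
time: 20.58
tool_pos: [534.8, 53.9, -9.9]
tcp_rot: [3.141, -0.001, 3.122]
contact_force: [-0.8, 1.1, -0.7]
grip_width: 0.3
finger_force: 0.1
time: 21.2
tool_pos: [545.9, 54.0, -9.9]
tcp_rot: [3.141, -0.002, 3.122]
contact_force: [-5.1, 2.4, 0.4]
grip_width: 0.3
finger_force: 2.1
time: 21.82
tool_pos: [558.4, 53.7, -9.8]
tcp_rot: [3.141, -0.001, 3.122]
contact_force: [-4.2, 2.3, 0.2]
grip_width: 0.3
finger_force: 1.9
```

```bash
python3 -m crank '[[-0.003,0,0,0,0,0],[-0.003,0,0,0,0,0],[-0.003,0,0,0,0,0],[0,0,0,0,0,0]]'; python3 -m crank '[[-0.002,0,0,0,0,0],[-0.002,0,0,0,0,0],[0,0,0,0,0,0]]';  python3 -m crank '[[-0.0015,0,0,0,0,0],[-0.001,0,0,0,0,0],[0,0,0,0,0,0]]'
```

```text
time: 22.32
tool_pos: [566.3, 53.5, -9.9]
tcp_rot: [3.141, -0.004, 3.122]
contact_force: [-8.0, 2.5, 2.5]
grip_width: 0.6
finger_force: 4.0
time: 22.7
tool_pos: [566.9, 53.6, -9.9]
tcp_rot: [3.141, -0.01, 3.122]
contact_force: [-18.7, 2.8, 10.9]
grip_width: 0.5
finger_force: 9.3
time: 23.08
tool_pos: [566.9, 53.7, -9.9]
tcp_rot: [3.141, -0.016, 3.123]
contact_force: [-25.3, 2.5, 19.3]
grip_width: 0.3
finger_force: 13.3
```

```bash
python3 -m crank '[[0.008,0,0,0,0,0],[0.014,0,0,0,0,0],[0,0,-0.05,0,0,0],[0,0,-0.04,0,0,0]]' | egrep 'tool_pos|contact'
python3 -m crank '[[0,0,0,0,0,0.1748],[0,0,0,0,0,0.1748],[0,0,0,0,0,0.1748],[0,0,0,0,0,0.1748],[0,0,0,0,0,0.1748]]' | egrep 'tool_pos'
python3 -m crank '[[0,0,0,0,0,0.1748],[0,0,0,0,0,0.1748],[0,0,0,0,0,0.1748],[0,0,0,0,0,0.1748],[-0.02,0.02,0,0,0,0]]'
```

```text
tool_pos: [554.2, 53.0, 82.5]
contact_force: [0.5, 0.1, 0.9]
tool_pos: [554.2, 53.0, 81.1]
time: 24.82
tool_pos: [573.1, 33.5, 81.2]
tcp_rot: [3.138, 0.0, 1.549]
contact_force: [1.1, 0.7, 0.5]
grip_width: 0.4
finger_force: 0.0
```

```bash
python3 -m crank '[[-0.045,0.0255,0,0,0,0],[-0.045,0.0255,0,0,0,0],[0,0,0.045,0,0,0],[0,0,0.045,0,0,0],[0,0,0,0,0,0]]'
python3 -m crank '[[0.006,0,0,0,0,0],[0.006,0,0,0,0,0],[0.004,0,0,0,0,0],[0,0,0,0,0,0]]'
python3 -m crank '[[0.003,0,0,0,0,0],[0.003,0,0,0,0,0],[0.003,0,0,0,0,0],[0.003,0,0,0,0,0],[0,0,0,0,0,0]]'
```

```text
time: 25.45
tool_pos: [621.5, -58.8, -11.2]
tcp_rot: [3.141, 0.0, 1.548]
contact_force: [-0.1, 0.7, -0.1]
grip_width: 0.4
finger_force: 0.0
time: 25.95
tool_pos: [622.2, -42.1, -8.4]
tcp_rot: [3.139, 0.001, 1.55]
contact_force: [0.1, -3.2, 1.7]
grip_width: 0.2
finger_force: 1.8
time: 26.58
tool_pos: [622.4, -31.1, -8.4]
tcp_rot: [3.139, 0.002, 1.549]
contact_force: [-0.1, -7.4, 2.6]
grip_width: 0.6
finger_force: 3.4
```

```bash
python3 -m crank '[[0.003,0,0,0,0,0],[0.003,0,0,0,0,0],[0.003,0,0,0,0,0],[0,0,0,0,0,0]]'; python3 -m crank '[[0.002,0,0,0,0,0],[0.002,0,0,0,0,0],[0,0,0,0,0,0]]';  python3 -m crank '[[0.0015,0,0,0,0,0],[0.001,0,0,0,0,0],[0,0,0,0,0,0]]'
```

```text
time: 27.08
tool_pos: [622.6, -22.1, -8.4]
tcp_rot: [3.139, 0.002, 1.549]
contact_force: [-0.1, -7.2, 3.6]
grip_width: 0.4
finger_force: 3.5
time: 27.45
tool_pos: [622.7, -18.5, -8.4]
tcp_rot: [3.139, 0.002, 1.549]
contact_force: [-0.3, -7.6, 2.7]
grip_width: 0.8
finger_force: 4.2
time: 27.82
tool_pos: [622.8, -16.2, -8.4]
tcp_rot: [3.139, 0.003, 1.549]
contact_force: [0.8, -9.0, 2.0]
grip_width: 0.2
finger_force: 4.7
```

```bash
python3 -m crank '[[0.0015,0,0,0,0,0],[0.001,0,0,0,0,0],[0,0,0,0,0,0]]'|egrep 'pos|cont';  python3 -m crank '[[0.0015,0,0,0,0,0],[0.001,0,0,0,0,0],[0,0,0,0,0,0]]'|egrep 'pos|cont|rot'
```

```text
tool_pos: [622.7, -14.7, -8.4]
contact_force: [-1.4, -13.2, 3.2]
tool_pos: [622.7, -14.7, -8.3]
tcp_rot: [3.14, 0.007, 1.549]
contact_force: [-1.5, -22.2, 2.1]
```

```bash
python3 -m crank '[[-0.008,0,0,0,0,0],[-0.012,0,0,0,0,0],[0,0,-0.05,0,0,0],[0,0,-0.04,0,0,0],[0.04,-0.045,0,0,0,-0.1748]]' | egrep 'tool_pos|contact'
python3 -m crank '[[0,0,0,0,0,-0.1748],[0,0,0,0,0,-0.1748],[0,0,0,0,0,-0.1748],[0,0,0,0,0,-0.1748],[0,0,0,0,0,-0.1748]]' | egrep 'tool_pos'
python3 -m crank '[[0,0,0,0,0,-0.1748],[0,0,0,0,0,-0.1748],[0,0,0,0,0,-0.1748],[0.018,0.023,0,0,0,0],[0.018,0.023,0,0,0,0]]'
```

```text
tool_pos: [582.1, 9.8, 84.2]
contact_force: [0.0, 1.6, -0.6]
tool_pos: [577.3, 11.9, 80.5]
time: 30.45
tool_pos: [541.8, 58.8, 80.4]
tcp_rot: [3.141, -0.0, 3.122]
contact_force: [-1.2, 0.2, -0.5]
grip_width: 0.7
finger_force: 0.0
```

```bash
python3 -m crank '[[0.002,-0.006,0.045,0,0,0],[0,0,0.045,0,0,0],[0,0,0.001,0,0,0],[0,0,0,0,0,0]]'
python3 -m crank '[[-0.006,0,0,0,0,0],[-0.006,0,0,0,0,0],[-0.004,0,0,0,0,0],[-0.003,0,0,0,0,0],[0,0,0,0,0,0]]'
python3 -m crank '[[-0.002,0,0,0,0,0],[-0.002,0,0,0,0,0],[-0.002,0,0,0,0,0],[0,0,0,0,0,0]]'
```

```text
time: 30.95
tool_pos: [540.3, 52.3, -10.1]
tcp_rot: [3.141, -0.0, 3.122]
contact_force: [0.4, 0.0, -0.5]
grip_width: 0.6
finger_force: 0.0
time: 31.58
tool_pos: [559.4, 51.8, -10.6]
tcp_rot: [3.141, 0.0, 3.122]
contact_force: [-0.2, -0.4, -0.3]
grip_width: 0.5
finger_force: 0.0
time: 32.08
tool_pos: [565.2, 51.7, -10.6]
tcp_rot: [3.142, -0.0, 3.122]
contact_force: [0.0, -0.4, 0.3]
grip_width: 0.3
finger_force: 0.2
```

```bash
python3 -m crank '[[-0.002,0,0,0,0,0],[-0.002,0,0,0,0,0],[0,0,0,0,0,0]]'|egrep 'pos|cont|rot'
python3 -m crank '[[-0.0015,0,0,0,0,0],[-0.0015,0,0,0,0,0],[0,0,0,0,0,0]]'|egrep 'pos|cont|rot'
```

```text
tool_pos: [565.7, 51.7, -10.8]
tcp_rot: [-3.142, -0.007, 3.122]
contact_force: [-11.6, -0.1, 8.7]
tool_pos: [565.6, 51.7, -10.8]
tcp_rot: [-3.141, -0.014, 3.123]
contact_force: [-20.9, -2.0, 17.0]
```

```bash
python3 -m crank '[[0.008,0,0,0,0,0],[0.012,0,0,0,0,0],[0,0,-0.05,0,0,0],[0,0,-0.05,0,0,0],[0.03,0.05,0,0,0,0]]' | egrep 'tool_pos|contact'
python3 -m crank '[[0.03,0.05,0,0,0,0],[0.03,0.05,0,0,0,0],[0.03,0.05,0,0,0,0],[0.03,0.05,0,0,0,0],[0,0,0,0,0,0]]' | egrep 'tool_pos'
python3 - <<'E'
from h import *
a=cap('top','t7.png')['color'][175:255,330:435]; b=cap('side','s7.png')['color'][245:325,290:405]
cv2.imwrite('pics/m7.png',np.hstack([cv2.resize(a,(394,300),interpolation=3),cv2.resize(b,(406,282),interpolation=3)[:282]]) if 0 else np.vstack([cv2.resize(a,None,fx=3.75,fy=3.75,interpolation=3)[:, :390],cv2.resize(b,None,fx=3.75,fy=3.75,interpolation=3)[:,:390]]) if 0 else np.hstack([cv2.resize(a,None,fx=3.6,fy=7.0,interpolation=3),cv2.resize(b,None,fx=3.6,fy=7.0,interpolation=3)]))
E
```

```text
tool_pos: [527.6, 101.1, 93.5]
contact_force: [0.4, 0.9, -1.1]
tool_pos: [404.8, 307.6, 89.4]
```

View pics/m7.png

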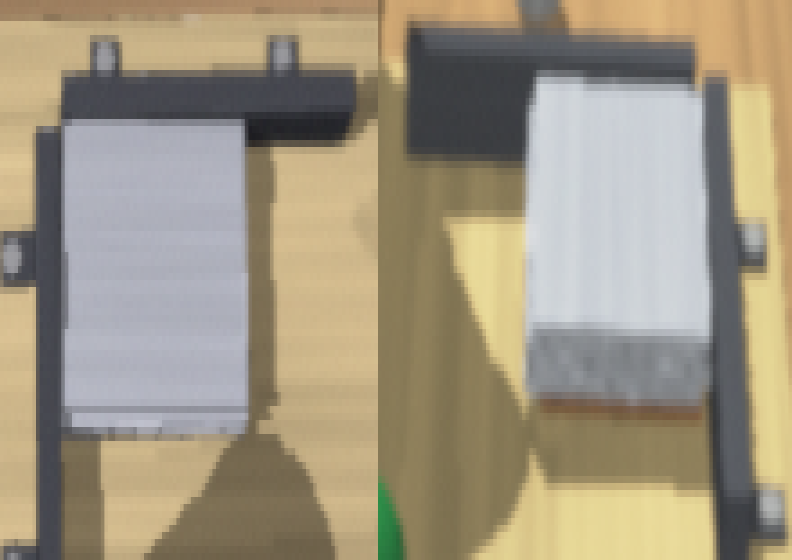

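Both views show the pile in the corner with its right faces flush. Now a sub-pixel check of the edges against the predicted home edges.

```bash
python3 - <<'E'
from h import *
np.set_printoptions(precision=1,suppress=True,linewidth=200)
c,s=np.cos(-.022),np.sin(-.022);R=np.array([[c,-s],[s,c]])
pr=lambda n,B,z: proj(n,np.c_[np.array(B)@R.T+[596.7,27.2],[z]*len(B)])
H=[[75,80],[75,-30],[-15,-30],[-15,80]]
for n in('top','side'):
    for z in(18,42): print(n,z,pr(n,H,z).tolist())
    print('fence top edge far',pr(n,[[75,78],[75,-97]],48).tolist(),'left',pr(n,[[72,80],[-88,80]],48).tolist())
g=cv2.cvtColor(cv2.imread('pics/t7.png'),6); h=cv2.cvtColor(cv2.imread('pics/s7.png'),6)
print('top cols 352,365,378,392 rows 226..242'); print(g[226:242,[352,358,365,372,378,384,390,394]].T)
print('top rows, cols 342..354');print(g[[196,205,215,225,231],342:354])
print('top right edge cols 392..406');print(g[[196,205,215,225,230],392:406])
print('side left edge rows, cols 326..340');print(h[[260,270,280,290,294,298,301],326:340])
print('side right edge cols 376..392');print(h[[260,270,280,290],376:392])
print('side front rows 286..308');print(h[286:308,[334,345,355,365,375,379]].T)
E
```

```text
top 18 [[345.96189801240894, 195.13871680469566], [395.8972866032025, 194.63993744557544], [397.4237807012761, 234.73513758871778], [346.5995748084548, 235.23489341522279]]
top 42 [[346.25024672682, 192.01076064866433], [397.4123842051065, 191.50172925661596], [399.013633168601, 232.54258468030977], [346.91204164095996, 233.05483098577872]]
fence top edge far [[347.26100265084364, 191.19405305078993], [429.0141527203349, 190.45308988028353]] left [[346.3470885902565, 192.55525040621666], [347.51824342989175, 267.088051746724]]
side 18 [[378.72537006210547, 266.5212677279461], [382.08466688825024, 302.8698478739541], [332.6518529732472, 301.0490702162267], [333.6826147468747, 264.9453804019003]]
side 42 [[379.64835708550703, 256.7745817423877], [383.1383081816636, 292.66139937124325], [333.01805218016796, 290.8407806917384], [334.0302673317966, 255.20054995086542]]
fence top edge far [[379.94127309701577, 254.8916257464831], [385.9336420750583, 315.5666812880292]] left [[378.3536131715187, 254.24624631138974], [297.1377250159477, 251.46367369690995]]
top cols 352,365,378,392 rows 226.
[... 1766 characters left out ...]
206 205 206 194 149 104  92  93  93  92  93  92  87  78  95]
 [207 207 207 206 206 193 141  92  89  93  93  93  92  93 101 135]]
side front rows 286..308
[[212 212 212 212 204 177 148 141 140 140 142 142 141 141 140 128 115 117 122 123 121 119]
 [210 210 210 211 205 181 152 140 137 136 136 141 149 146 133 116  98  96 109 119 121 122]
 [208 208 209 207 206 192 165 144 136 133 131 132 134 130 127 123 107  93 100 115 122 125]
 [206 206 207 207 208 205 181 146 132 130 128 129 133 132 132 129 113  94  97 116 128 129]
 [208 208 209 208 207 204 186 159 146 142 136 130 131 133 133 131 117 101  99 113 125 128]
 [205 207 206 206 206 205 194 167 141 132 131 134 136 134 133 128 116 107 106 118 126 130]]
```

The y faces are flush. On the −x face a bright ledge shows at rows 234–235, so the lower plates lag by about 4 mm: that side of the finger isn't straight. The other finger face, used for the y push, pressed flush, so I'll turn the tool half round and use that one.

```bash
python3 - <<'E'
from h import *
o=bot.get_obs();print(o['joint_positions'].round(2),o['tool_pos'],o['tcp_rot'],o['time'])
E
```

```text
[ 0.49  0.44  1.73 -0.    0.98 -1.06] [406.91952328 304.98390605  89.43355513] [-3.14156195e+00  6.49268272e-04  3.12414482e+00] 34.175
```

```bash
python3 -m crank '[[0,0,0,0,0,0.1746],[0,0,0,0,0,0.1746],[0,0,0,0,0,0.1746],[0,0,0,0,0,0.1746],[0,0,0,0,0,0.1746]]' | egrep 'rot'
python3 -m crank '[[0,0,0,0,0,0.1746],[0,0,0,0,0,0.1746],[0,0,0,0,0,0.1746],[0,0,0,0,0,0.1746],[0,0,0,0,0,0.1746]]' | egrep 'rot'
python3 -m crank '[[0,0,0,0,0,0.1746],[0,0,0,0,0,0.1746],[0,0,0,0,0,0.1746],[0,0,0,0,0,0.1746],[0,0,0,0,0,0.1746]]' | egrep 'rot'
python3 -m crank '[[0,0,0,0,0,0.1746],[0,0,0,0,0,0.1746],[0,0,0,0,0,0.1746],[0,0,0,0,0,0],[0,0,0,0,0,0]]'
```

```text
tcp_rot: [3.141, 0.0, 2.241]
tcp_rot: [3.141, 0.0, 1.368]
tcp_rot: [3.141, -0.0, 0.495]
time: 36.67
tool_pos: [407.7, 304.0, 89.4]
tcp_rot: [-3.142, -0.0, -0.019]
contact_force: [-0.0, 0.1, -0.1]
grip_width: 0.1
finger_force: 0.0
```

```bash
python3 -m crank '[[0.0275,0.0495,0,0,0,0.003],[0.0275,0.0495,0,0,0,0],[0.0275,0.0495,0,0,0,0],[0.0275,0.0495,0,0,0,0],[0.0275,0.0495,0,0,0,0]]' | egrep 'pos|rot'
python3 -m crank '[[0,0,0,0,0,0],[0,0,0.05,0,0,0],[0,0,0.0495,0,0,0],[0,0,0,0,0,0]]'
```

```text
tool_pos: [539.7, 52.1, 89.5]
tcp_rot: [-3.141, -0.0, -0.021]
time: 37.8
tool_pos: [538.0, 54.9, -11.8]
tcp_rot: [-3.141, 0.002, -0.021]
contact_force: [-0.3, 0.7, 0.9]
grip_width: 0.6
finger_force: 0.0
```

```bash
python3 -m crank '[[0.008,0,0,0,0,0],[0.008,0,0,0,0,0],[0.005,0,0,0,0,0],[0.002,0,0,0,0,0],[0,0,0,0,0,0]]' | egrep 'pos|cont'
python3 -m crank '[[0.002,0,0,0,0,0],[0.002,0,0,0,0,0],[0.002,0,0,0,0,0],[0,0,0,0,0,0]]' | egrep 'pos|cont'
python3 -m crank '[[0.0015,0,0,0,0,0],[0.0015,0,0,0,0,0],[0,0,0,0,0,0]]' | egrep 'pos|cont|rot'
```

```text
tool_pos: [561.9, 53.7, -10.0]
contact_force: [-0.2, 0.2, 0.7]
tool_pos: [565.9, 53.6, -10.2]
contact_force: [-6.7, 0.2, 3.8]
tool_pos: [565.7, 53.6, -10.3]
tcp_rot: [3.141, 0.011, -0.023]
contact_force: [-15.6, -1.1, 13.8]
```

Under load the arm sags into a downward press (upward force about 0.9 of the push), and that can jam the lower plates. I'll raise slightly while pushing to relieve it.

```bash
python3 -m crank '[[0,0,-0.001,0,0,0],[0,0,0,0,0,0]]' | egrep 'pos|cont|rot'
python3 -m crank '[[0,0,-0.001,0,0,0],[0,0,0,0,0,0]]' | egrep 'pos|cont|rot'
python3 - <<'E'
from h import *
print(bot.get_obs()['moment'])
E
```

```text
tool_pos: [567.9, 53.6, -10.2]
tcp_rot: [-3.141, 0.006, -0.023]
contact_force: [-5.8, 0.8, -2.1]
tool_pos: [569.7, 53.6, -8.7]
tcp_rot: [-3.141, 0.003, -0.024]
contact_force: [-4.5, -0.7, -3.3]
[0.03525355 0.92414324 0.04664803]
```

It advanced. Continue with combined push and slight lift.

```bash
python3 -m crank '[[0.001,0,0,0,0,0],[0.0005,0,0,0,0,0],[0,0,0,0,0,0]]' | egrep 'pos|cont|rot'
python3 -m crank '[[0.0015,0,-0.0005,0,0,0],[0,0,0,0,0,0]]' | egrep 'pos|cont|rot'
python3 -m crank '[[0.0015,0,-0.001,0,0,0],[0,0,0,0,0,0]]' | egrep 'pos|cont|rot|time'
```

```text
tool_pos: [570.4, 53.5, -8.7]
tcp_rot: [-3.142, 0.004, -0.023]
contact_force: [-7.8, -0.1, -1.7]
tool_pos: [570.2, 53.5, -8.7]
tcp_rot: [-3.142, 0.008, -0.023]
contact_force: [-11.7, -0.3, -0.6]
time: 40.67
tool_pos: [570.1, 53.5, -8.3]
tcp_rot: [3.142, 0.012, -0.023]
contact_force: [-15.1, 1.0, -1.8]
```

```bash
python3 -m crank '[[-0.008,0,0,0,0,0],[-0.012,0,0,0,0,0],[0,0,-0.05,0,0,0],[0,0,-0.05,0,0,0],[-0.03,-0.05,0,0,0,0]]' | egrep 'tool_pos|contact'
python3 -m crank '[[-0.03,-0.05,0,0,0,0],[-0.03,-0.05,0,0,0,0],[-0.03,-0.05,0,0,0,0],[-0.03,-0.05,0,0,0,0],[0,0,0,0,0,0]]' | egrep 'tool_pos'
python3 - <<'E'
from h import *
np.set_printoptions(linewidth=200)
cap('top','t8.png');cap('side','s8.png')
g=cv2.cvtColor(cv2.imread('pics/t8.png'),6); h=cv2.cvtColor(cv2.imread('pics/s8.png'),6)
print('top rows 229..240'); print(g[229:241,[349,352,358,365,372,378,384,390,394,396]].T)
print('top left, cols 342..354');print(g[[196,205,215,225,231],342:354])
print('top right edge cols 392..406');print(g[[196,205,215,225,230],392:406])
print('side front rows 286..308');print(h[286:308,[334,345,355,365,375,379]].T)
print('side front face left cols 326..340');print(h[[292,294,296,298,300,301],326:340])
print('side front face right cols 374..390');print(h[[292,294,296,298,300,301],374:390])
E
```

```text
tool_pos: [531.8, 103.0, 98.4]
contact_force: [0.2, 1.0, -0.6]
tool_pos: [409.7, 310.5, 94.2]
top rows 229..240
[[183 184 184 179 135  89  81 106 110 111 111 108]
 [184 185 184 179 136  98  84 105 109 110 110 110]
 [183 184 183 178 124 104 137 170 175 180 180 175]
 [182 183 183 176 136 107 138 175 180 185 183 182]
 [181 182 184 177 144 125 139 175 181 184 183 180]
 [180 183 182 174 119 129 157 177 181 183 173 172]
 [180 182 183 171  97 104 154 178 180 180 173 173]
 [181 182 183 178 113 103 154 176 171 150 114 106]
 [181 182 182 179 113  86 128 111 100 101 104 104]
 [180 183 183 180 123 100  94  98 100 102 102 108]]
top left, cols 342..354
[[ 74  73  73  70  66 125 172 177 177 176 175 176]
 [ 73  73  72  71  82 125 173 179 177 179 178 178]
 [ 74  74  72  69  76 119 127 175 181 181 180 180]
 [ 73  72  72  69  77 125 176 182 180 180 180 180]
 [ 72  71  72  71  79 128 180 184 184 184 184 185]]
top right edge cols 392..406
[[176 176 177 176 173 155 116 102 102 102 104 104 107 139]
 [176 175 176 176 176 169 149 120 114 114 115 113 115 119]
 [182 182 181 180 181 180 159 109 111 111 115 113 
[... 828 characters left out ...]
141 137 138 138 137 138]
 [191 199 199 201 203 200 179 156 146 142 137 133 133 134]
 [137 163 183 191 197 198 180 150 132 134 138 137 137 135]
 [121 122 127 136 162 187 185 167 149 138 135 134 133 131]
 [121 121 120 120 136 163 184 181 153 128 118 117 116 112]]
side front face right cols 374..390
[[189 190 189 189 191 195 198 201 195 146 101  94  93  92  91  93]
 [148 150 149 145 143 143 142 143 138 107  91  93  93  93  92  92]
 [138 136 136 135 134 135 130 123 105  83  85  92  94  92  93  92]
 [132 128 127 132 136 137 137 127  97  74  83  93  94  93  93  93]
 [132 138 139 138 138 138 138 131  98  70  75  88  94  93  92  93]
 [133 136 138 137 137 136 137 126  93  66  73  87  94  94  93  93]]
```

All faces now match the predicted home edges within about half a pixel, with no ledges. One last y tap makes sure the sliding along x left no gap at the left fence.

```bash
python3 -m crank '[[0,0,0,0,0,-0.1746],[0,0,0,0,0,-0.1746],[0,0,0,0,0,-0.1746],[0,0,0,0,0,-0.1746],[0,0,0,0,0,-0.1746]]' | egrep 'rot'
python3 -m crank '[[0,0,0,0,0,-0.1746],[0,0,0,0,0,-0.1746],[0,0,0,0,0,-0.1746],[0,0,0,0,0,-0.1746],[0,0,0,0,0,0]]' | egrep 'pos|rot'
python3 -m crank '[[-0.05,0.0315,0,0,0,0],[-0.05,0.0315,0,0,0,0],[-0.05,0.0315,0,0,0,0],[-0.05,0.0315,0,0,0,0],[-0.05,0.0315,0,0,0,0]]' | egrep 'pos|rot'
python3 -m crank '[[-0.05,0.0315,0,0,0,0],[-0.05,0.0315,0,0,0,0],[0,0,0,0,0,0]]' | egrep 'pos|rot|time'
```

```text
tcp_rot: [3.141, -0.001, 0.852]
tool_pos: [412.6, 306.0, 93.7]
tcp_rot: [3.141, -0.0, 1.544]
tool_pos: [564.2, 50.8, 93.7]
tcp_rot: [3.141, -0.0, 1.542]
time: 44.28
tool_pos: [625.3, -53.1, 93.1]
tcp_rot: [3.14, 0.001, 1.538]
```

```bash
python3 -m crank '[[0,0,0.05,0,0,-0.010],[0,0,0.05,0,0,0],[0,0,0.0025,0,0,0],[0,0,0,0,0,0],[0,0,0,0,0,0]]' | egrep 'pos|rot|cont'
python3 -m crank '[[0.007,0,0,0,0,0],[0.007,0,0,0,0,0],[0.007,0,0,0,0,0],[0.006,0,0,0,0,0],[0,0,0,0,0,0]]' | egrep 'pos|rot|cont'
python3 -m crank '[[0.003,0,0,0,0,0],[0.003,0,0,0,0,0],[0.002,0,0,0,0,0],[0,0,0,0,0,0]]' | egrep 'pos|rot|cont'
python3 -m crank '[[0.002,0,0,0,0,0],[0.002,0,0,0,0,0],[0,0,0,0,0,0]]' | egrep 'pos|rot|cont|time'
```

```text
tool_pos: [624.9, -47.8, -6.9]
tcp_rot: [3.138, 0.0, 1.557]
contact_force: [0.5, 0.5, 0.4]
tool_pos: [624.0, -20.0, -9.2]
tcp_rot: [-3.141, -0.0, 1.559]
contact_force: [-0.1, 0.8, 0.1]
tool_pos: [624.3, -14.2, -9.1]
tcp_rot: [3.141, 0.002, 1.558]
contact_force: [-0.1, -5.4, -0.7]
time: 46.4
tool_pos: [624.3, -14.2, -9.1]
tcp_rot: [3.142, 0.007, 1.557]
contact_force: [-0.9, -21.0, -1.2]
```

```bash
python3 -m crank '[[-0.008,0,0,0,0,0],[-0.012,0,0,0,0,0],[0,0,-0.05,0,0,0],[0,0,-0.05,0,0,0],[0.05,-0.0315,0,0,0,0]]' | egrep 'tool_pos|contact'
python3 -m crank '[[0.05,-0.0315,0,0,0,0],[0.05,-0.0315,0,0,0,0],[0.05,-0.0315,0,0,0,0],[0.05,-0.0315,0,0,0,0],[0.05,-0.0315,0,0,0,0]]' | egrep 'tool_pos'
python3 -m crank '[[0.03,-0.0315,0,0,0,0],[0,0,0,0,0,0],[0,0,0,0,0,0]]' | egrep 'tool_pos|time'
python3 - <<'E'
from h import *
np.set_printoptions(linewidth=200)
cap('top','t9.png');cap('side','s9.png')
g=cv2.cvtColor(cv2.imread('pics/t9.png'),6); h=cv2.cvtColor(cv2.imread('pics/s9.png'),6)
print('top rows 229..240'); print(g[229:241,[349,352,358,365,372,378,384,390,394,396]].T)
print('top right edge cols 392..406');print(g[[196,205,215,225,230],392:406])
print('side front rows 286..308');print(h[286:308,[334,345,355,365,375,379]].T)
print('side left cols 326..340');print(h[[292,294,296,298,300,301],326:340])
d=cv2.absdiff(cv2.cvtColor(cv2.imread('pics/side0.png'),6),h); print('bell/levers diff',d[310:342,266:300].mean(),d[366:390,314:396].mean(),d[284:330,420:436].mean(),d[228:250,326:342].mean(),d[140:190,335:372].mean())
E
```

```text
tool_pos: [597.7, 19.4, 95.5]
contact_force: [0.4, 1.7, -0.3]
tool_pos: [437.9, 275.3, 91.2]
time: 48.02
tool_pos: [408.3, 304.0, 91.1]
top rows 229..240
[[184 185 185 184 160  94  78 105 108 112 112 109]
 [184 184 184 181 156  99  86 105 111 111 112 110]
 [184 184 185 180 138 107 137 172 177 179 180 177]
 [182 184 184 178 126 104 139 177 182 186 186 182]
 [179 183 183 177 138 123 139 175 182 185 183 181]
 [180 183 183 175 121 129 156 179 182 182 174 172]
 [180 183 182 172 100 104 154 178 183 180 173 174]
 [181 184 183 180 115 104 153 177 173 168 167 159]
 [181 181 181 179 121  93 149 163 145 108 104 106]
 [183 184 183 180 123 111 143 143 107 103 104 106]]
top right edge cols 392..406
[[176 175 176 177 180 164 112 103 103 101 102 108 138 166]
 [176 177 177 177 175 156 115 114 114 116 115 114 120 155]
 [182 182 182 182 181 174 151 118 112 113 115 112 113 124]
 [181 181 182 182 182 181 159 104 107 108 108 108 107 113]
 [182 183 181 183 184 182 162 112 104 101 103 101 103 107]]
side front rows 286..308
[[215 216 219 218 213 186 154 135 135 143 145 142 138 137 141 146 156 174 176 160 151
[... 238 characters left out ...]
133 138 140 138 121  99  99 116 129 132]
 [210 210 211 210 210 204 181 151 140 138 136 133 133 135 135 132 119 100 100 113 125 127]
 [207 207 207 207 207 203 179 149 136 133 134 136 136 131 130 130 120 107 107 120 127 130]]
side left cols 326..340
[[205 203 202 204 210 210 202 176 154 148 151 149 149 148]
 [205 203 202 204 210 208 194 158 135 132 137 138 139 138]
 [205 203 201 201 204 203 185 159 145 143 139 136 133 132]
 [202 203 201 198 199 200 184 153 138 137 141 141 141 137]
 [160 173 187 193 199 200 187 163 141 132 134 141 145 143]
 [132 140 156 170 190 198 195 181 146 120 115 124 128 127]]
bell/levers diff 15.460477941176471 4.419715447154472 4.425271739130435 4.09375 4.212432432432433
```

```bash
python3 - <<'E'
from h import *
for f in('side0','s9','top0','t9'):
    i=cv2.imread('pics/%s.png'%f).astype(int); m=(i[...,1]>i[...,2]*1.6)&(i[...,1]>i[...,0]*1.3)&(i[...,1]>60); y,x=np.nonzero(m); print(f,x.mean(),y.mean(),len(x))
bot.close_job()
E
```

```text
side0 282.3574297188755 325.04618473895584 498
s9 282.8183632734531 324.998003992016 501
top0 432.8114754098361 272.73224043715845 366
t9 432.983286908078 272.69359331476323 359
the job is handed in; nothing more can be done
```

Job handed in at about 48 s: in the last pictures all four plates sit against both fences with edges flush (checked to about half a pixel, roughly 1 mm), and the bell, tyre levers, cassette tool and jar show no movement.

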